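# Lock a processor cooler by swinging its cam lever over

### The job

The processor cooler sits on the small green motherboard, but its clip is not locked yet. With one fingertip and without pinching or forcing it, push the blue cam lever at the cooler's side up and over, from the rear-port side to the memory side, and on down until it lies fully home, then take the finger away. Keep off the fan and leave everything else on the bench where it stands.

Things in the scene. Friction and masses are not known exactly. Their poses are not given: they have to be found in the camera images.
- cam_lever (a joint): angle of the blue plastic cam lever about its level pin (the y axis of lever_pivot), rad. 0 = open stop: it leans to the rear ports (-x), 55 degrees above level. 0.611 = upright. 2.094 = home stop (locked): towards the memory (+x), 5 degrees above level. Stiff: needs 0.14 rising to 0.20 N m (3 to 6 N at the tab); stays where it is left.
- lever_pivot (a point): centre of the lever's pin, 50 mm above the table, fixed to the motherboard; the lever swings in this frame's x-z plane. x: level, from the rear ports (sockets along one board edge) to the memory slots. z: up. y: level, along the pin towards the cooler, whose side face begins at y = +17 mm; a black bracket bar below the pin, up to 33 mm above the table, begins at y = +9 mm.
- lever_arm: arm of the cam lever with its ribbed thumb tab: 50 mm from pin to tip, 7 mm thick, 9 mm wide, its outer 20 mm (tab) 16 mm wide; centred on y = 0 of lever_pivot. Hub 17 mm in diameter round the pin. Origin on the pin; its own -x axis points along the arm to the tip. Turns with cam_lever. Over 30 N would harm it.
- lever_tip (a point): middle of the lever's free end, 50 mm from the pin; it turns with the lever.
- board: green 170 mm square motherboard on a 196 mm square aluminium test plate, all fixed to the bench. Origin on the table straight under lever_pivot, same axes; the plate spans x -88 to +108, y -67 to +129 mm. Heights above the table: circuit board 20, memory module (x +75 to +80 mm) 55, port blocks (x below -55 mm) 33 where y is below +9 mm, else 49; the rest at y below 0 under 38 mm.
- fan: black 70 x 70 x 16 mm fan with grey blades, fixed on top of the 77 x 68 mm heat sink; its top is 80 mm above the table. Origin at the centre of its underside, 52 mm from the pin along +y of lever_pivot. Delicate: not to be pressed.
- memory_module: bystander: loose green memory module, 133 x 31 x 6 mm, lying flat beside the cooler's side of the board. Origin at the centre of its underside.
- paste_jar: bystander: loose small white jar with a grey lid, 34 mm in diameter and height, standing near the board. Origin at the centre of its underside.
- cleaner_bottle: bystander: loose white bottle with a blue cap, 48 mm in diameter, 95 mm high, standing near the board. Origin at the centre of its underside.
- screwdriver: bystander: loose red-handled screwdriver, 200 mm long, 26 mm thick, lying on the bench beside the board on the lever's side. Origin at the middle of its underside, handle to its own -x.

How it is judged:
By the outcome, as a careful person would: the job done as asked, in the order asked, and still so for the second after the job is handed in, with the robot touching nothing.
It also fails if it takes over 32 s, if anything falls off the work surface, if the arm or the gripper's body presses on something with over 40 N, if the wrist force passes 120 N, or if a joint passes its speed limit or range.

### The arm

A 7-joint arm with a two-finger parallel gripper is mounted at the origin on the work surface. World frame = base frame: x ahead of the robot, y to its left, z up, the work surface at z = 0. Lengths are in mm, angles in rad, forces in N, time in s.
With the tool pointing down it reaches from about 425 to 825 mm from the base axis. Payload 3.6 kg.
Tool frame: the origin (TCP) lies between the finger pads; the fingertips stand 25 mm ahead of it and the grasp point (between the pads) lies 6 mm ahead of it; z points along the fingers, y is the direction in which the jaws open and shut (so a half turn about z gives the same grasp; the last joint's range is limited). The gripper opens to 93 mm and grips with 3 to 60 N. Pads are 15 mm wide; open, the fingers measure 128 mm over their backs; the gripper's body (75 mm by 188 mm) begins 65 mm behind the grasp point.
Start: joints at [-1.339, 0.615, -0.013, 1.423, 0.008, 1.103, -0.04], TCP at [166.316, 628.332, 222.94] pointing down, gripper open.
Joint ranges: [-3.12, 3.12], [-0.3, 2.06], [-1.34, 1.32], [0.26, 2.42], [-1.36, 4.5], [0.01, 1.98], [-2.84, 2.84]. Speed limits (rad/s): [2.79, 2.79, 3.14, 3.14, 3.14, 3.14, 3.14].

### API

Orientations are given as a 3x3 rotation matrix whose columns are the frame's x, y, z axes.
In Python, from bench import sensors, imaging, ticket gives the robot as it stands.
- The arm moves only by the tool carry_out, never from a script. Its argument "motion" is a list that holds one entry, the list of rows, each a list of 7 numbers: the opening in per cent of the stroke, from 0 (shut) to 100 (fully open), then the shift along the tool's x, y, z in units of 50 mm (1.0 is 50 mm), then the turn, a rotation vector about the tool's x, y, z in units of 8 degrees (1.0 is 8 degrees). In form: [[[jaw, dx, dy, dz, wx, wy, wz], ...]]. A call has 1 to 8 rows; each row shifts and turns the commanded pose from where the row before left it, along the tool's axes as they then stand; what a row does not reach is not made up. A row lasts 1/10 s, in which the tool goes at most 50 mm and 8.59 degrees, less where a joint would pass 70% of its speed; a pose out of reach is approached as far as the arm can. A call is refused whole if a number of a shift passes 1 or a number of a turn 1, either way. A call with a gripper value outside its range is refused whole. The fingers move at their own pace and stop on an object; the grip force is fixed at half the most. Time passes only in rows, so rows that do not move let the fingers close. It gives the time, the measured TCP pose, the force and the opening at its end, in the units of the state.
- sensors.get_state(): the state, without advancing time (a new reading comes with each control period).
- imaging.get_image(name): name is "scene" or "top" or "wrist"; returns a dict with "image" (480x640x3 uint8, red, green, blue), "range_z" (480x640 float32, mm along the optical axis (not along the pixel's ray), 0 where there is no reading), "K" (3x3 intrinsics, pixels), "camera_from_world" (4x4, takes a point from world to camera coordinates). Camera axes: x right, y up, looking along -z (the intrinsics and any distortion apply to the point x, -y, -z); pixel columns grow to the right and rows downward; lengths in mm; the calibration is good to about 2 mm. A picture is of the moment at which its call begins.
- ticket.close_job(): hands the job in, once; it reports no verdict.
The state is a dict: "time": time; "joints": joint angles; "qvel": joint speeds; "tau": joint torques, N m; "position": TCP position; "eef_rot": TCP orientation; "contact_force": force on the tool from outside, world axes, zero at the start; "ft_torque": the same for the moment, N m; "grip_width": finger opening in mm.
Only numpy, scipy, OpenCV 4.12 (cv2) and the standard library are available. Lean on these libraries where they do the work, as an engineer would, in place of code of your own. Each camera call takes 0.05 s, during which the arm holds its last target. There are 200 camera calls.

## Working session

There is one attempt and no reset: what is moved stays moved. The work goes in short steps, Python scripts to look and compute and a tool call to move; the robot and the scene stay as the last step left them, time stands still between calls to the robot, and variables do not carry over. Pictures are saved under pics/ and viewed, about 8 in all and at most 12, crops included, and the job is handed in when it is done.

Besides the shell and the picture viewer there is one more tool, called after "Emit:" as name(argument=value, ...) on one line, values as JSON. carry_out: Moves the arm, as the interface text tells. Its arguments: {"type":"object","properties":{"motion":{"type":"array"}},"required":["motion"]}

```bash
mkdir -p pics
python3 - <<'E'
from bench import sensors, imaging
import cv2,numpy as np
s=sensors.get_state()
for k in ('time','position','eef_rot','contact_force','grip_width','joints'): print(k,np.round(s[k],3).tolist())
for n in('scene','top'):
    d=imaging.get_image(n); np.savez(''+n+'.npz',**d)
    cv2.imwrite(f'pics/{n}0.png',d['image'][...,::-1]); print(n,d['K'].tolist(),np.round(d['camera_from_world'],3).tolist())
E
```

```text
time 0.0
position [166.108, 627.616, 221.792]
eef_rot [[-0.967, 0.256, -0.001], [0.256, 0.967, -0.002], [-0.0, -0.003, -1.0]]
contact_force [0.068, 0.354, 0.466]
grip_width 93.122
joints [-1.339, 0.616, -0.013, 1.425, 0.008, 1.103, -0.04]
scene [[552.0257657537046, 0.0, 323.99079131701745], [0.0, 552.0257657537046, 240.8147734124653], [0.0, 0.0, 1.0]] [[0.811, 0.585, 0.015, -503.118], [-0.427, 0.574, 0.699, 184.432], [0.4, -0.573, 0.715, -1238.932], [0.0, 0.0, 0.0, 1.0]]
top [[468.4316283376494, 0.0, 325.6238895779355], [0.0, 468.4316283376494, 243.67241190006257], [0.0, 0.0, 1.0]] [[-0.025, -0.999, -0.022, 57.652], [0.992, -0.027, 0.12, -641.504], [-0.12, -0.019, 0.993, -744.677], [0.0, 0.0, 0.0, 1.0]]
```

View pics/scene0.png

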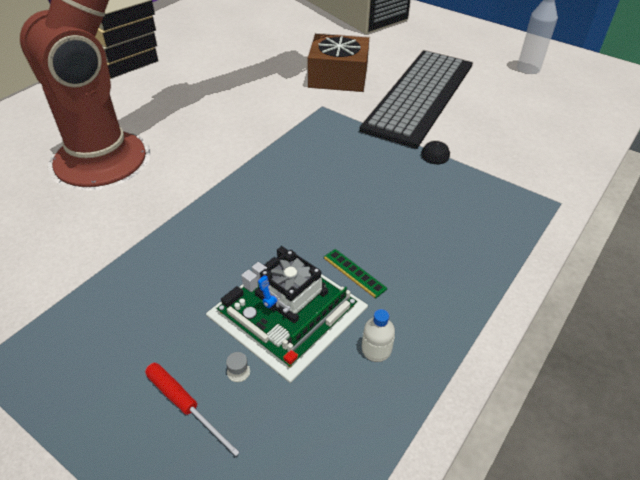

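View pics/top0.png

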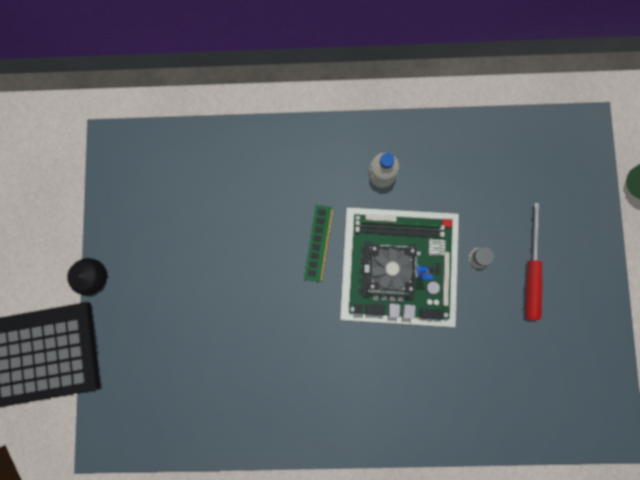

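The scene view shows the board at about (290,305), with the blue lever at about (267,290). In the top view the plate spans roughly (342–458, 208–326), the ports face the robot (bottom edge) and the lever is at (426,272). Next I'll fit the plate and the lever from the depth.

```bash
cat > h.py <<'E'
import numpy as np,cv2
def cloud(d):
    K=d['K'];z=d['range_z'].astype(float);v,u=np.mgrid[:480,:640]
    pc=np.stack([(u-K[0,2])/K[0,0]*z,-(v-K[1,2])/K[1,1]*z,-z],-1)
    T=d['camera_from_world'];R=T[:3,:3];return (pc-T[:3,3])@R   # R^T(p-t)
def blue(d):
    h=cv2.cvtColor(d['image'],cv2.COLOR_RGB2HSV);return (h[...,0]>100)&(h[...,0]<125)&(h[...,1]>150)&(h[...,2]>80)
def proj(d,P):
    T=d['camera_from_world'];K=d['K'];c=np.atleast_2d(P)@T[:3,:3].T+T[:3,3]
    return np.c_[K[0,2]+K[0,0]*c[:,0]/-c[:,2],K[1,2]+K[1,1]*c[:,1]/c[:,2]]
E
python3 - <<'E'
from h import *
for n,box in(('top',(195,340,330,470)),('scene',(230,385,195,380))):
    d=dict(np.load(n+'.npz'));P=cloud(d);a,b,c,e=box
    m=np.zeros((480,640),bool);m[a:b,c:e]=1
    m&=d['range_z']>0
    q=P[m&(P[...,2]>6)&(P[...,2]<90)]
    # drop outlying blobs: keep plate/board via connectivity
    mm=(m&(P[...,2]>6)&(P[...,2]<95)).astype(np.uint8)
    k,l,st,ce=cv2.connectedComponentsWithStats(mm);i=1+st[1:,4].argmax();q=P[l==i]
    r=cv2.minAreaRect(q[:,:2].astype(np.float32));print(n,st[i],'rect',r)
    lo=q[(q[:,2]<25)];print('low z pct',np.percentile(lo[:,2],[2,10,50,90]),'rect low',cv2.minAreaRect(lo[:,:2].astype(np.float32)))
    B=m&blue(d);p=P[B];p=p[p[:,2]<100];print('blue',len(p),np.round(p[np.argsort(p[:,2])][::max(1,len(p)//25)],0).tolist())
    t=q[(q[:,2]>70)];print('fan',len(t),t.mean(0),cv2.minAreaRect(t[:,:2].astype(np.float32)))
    print('table z',np.median(P[a:b,c:e,2][P[a:b,c:e,2]<5]))
E
```

```text
top [  340   207   119   120 12564] rect ((604.8983154296875, -85.15882873535156), (195.956298828125, 195.78848266601562), 85.04605865478516)
low z pct [ 6.40298241  7.34642227 19.14483282 21.90498876] rect low ((604.8983154296875, -85.15882873535156), (195.956298828125, 195.78848266601562), 85.04605865478516)
blue 128 [[599.0, -130.0, 18.0], [582.0, -139.0, 20.0], [580.0, -137.0, 21.0], [584.0, -111.0, 47.0], [599.0, -117.0, 52.0], [599.0, -113.0, 55.0], [599.0, -111.0, 56.0], [598.0, -118.0, 56.0], [595.0, -111.0, 57.0], [595.0, -113.0, 57.0], [597.0, -121.0, 58.0], [595.0, -122.0, 58.0], [597.0, -117.0, 59.0], [597.0, -108.0, 59.0], [593.0, -113.0, 61.0], [591.0, -119.0, 65.0], [591.0, -113.0, 71.0], [587.0, -107.0, 84.0], [579.0, -107.0, 95.0], [585.0, -108.0, 96.0], [583.0, -115.0, 98.0], [580.0, -115.0, 98.0], [580.0, -118.0, 98.0], [579.0, -117.0, 99.0], [578.0, -121.0, 99.0], [582.0, -115.0, 100.0]]
fan 1528 [596.01520621 -64.68662541  76.98671674] ((595.142333984375, -74.20289611816406), (95.04544830322266, 72.48350524902344), 82.7619857788086)
table z 0.7762378175478843
sce
[... 414 characters left out ...]
[597.0, -110.0, 56.0], [599.0, -110.0, 57.0], [592.0, -119.0, 58.0], [597.0, -113.0, 59.0], [594.0, -122.0, 60.0], [586.0, -119.0, 62.0], [591.0, -117.0, 66.0], [590.0, -116.0, 69.0], [590.0, -116.0, 73.0], [584.0, -119.0, 76.0], [585.0, -119.0, 80.0], [573.0, -94.0, 82.0], [768.0, -71.0, 85.0], [583.0, -124.0, 87.0], [585.0, -123.0, 90.0], [582.0, -107.0, 93.0], [771.0, -71.0, 94.0], [583.0, -122.0, 96.0], [760.0, -65.0, 97.0], [762.0, -59.0, 97.0], [765.0, -67.0, 98.0], [583.0, -107.0, 98.0], [582.0, -111.0, 99.0]]
fan 1568 [597.10216635 -67.16695994  78.08637784] ((593.2645263671875, -75.36587524414062), (98.15997314453125, 76.21151733398438), 83.13810729980469)
table z 2.4840202062514676
```

```bash
cat >> h.py <<'E'
TH=np.radians(-4.95);RB=np.array([[np.cos(TH),-np.sin(TH),0],[np.sin(TH),np.cos(TH),0],[0,0,1]])
PIV=np.array([591.7,-114.4,50.])
b2w=lambda p:np.atleast_2d(p)@RB.T+PIV     # lever_pivot frame -> world
w2b=lambda p:(np.atleast_2d(p)-PIV)@RB
E
python3 - <<'E'
from h import *
out=[]
for n,(u0,v0) in(('top',(375,240)),('scene',(225,250))):
    d=dict(np.load(n+'.npz'));P=cloud(d);p=w2b(P[blue(d)&(d['range_z']>0)])
    p=p[(abs(p[:,1])<12)&(np.hypot(p[:,0],p[:,2])<60)&(p[:,2]>0)];a=p[p[:,2]>20]
    print(n,len(p),len(a),'phi',np.degrees(np.arctan2(a[:,2],a[:,0])).mean(),'y',p[:,1].mean(),'hi',p[:,2].max())
    t=p[p[:,2]>38];print(' tip',t.mean(0),t.min(0),t.max(0))
    im=cv2.resize(d['image'][v0:v0+80,u0:u0+80,::-1],None,fx=5,fy=5,interpolation=cv2.INTER_CUBIC)
    for ph,c in((125,(0,255,255)),(103,(0,0,255))):
        w=np.radians(ph);q=proj(d,b2w([[0,0,0],[50*np.cos(w),0,50*np.sin(w)]]))
        q=((q-[u0,v0]+.5)*5).astype(int);cv2.line(im,tuple(q[0].tolist()),tuple(q[1].tolist()),c,1)
    f=proj(d,b2w([[-35,17,30],[35,17,30],[35,87,30],[-35,87,30]]));cv2.polylines(im,[((f-[u0,v0]+.5)*5).astype(int)],True,(0,255,0),1)
    out.append(im)
cv2.imwrite('pics/ov.png',np.hstack(out))
E
```

```text
top 121 59 phi 101.49563251442231 y 0.9863468181563774 hi 51.074332408332936
 tip [-10.61869832   0.35736744  48.27256967] [-14.27948716  -8.14004999  38.66598746] [-7.07732051  7.61255567 51.07433241]
scene 235 120 phi 100.66825686297517 y -2.2278652891163166 hi 52.86183156984666
 tip [-9.51989925 -2.89471743 47.09085782] [-14.88190474  -9.68003282  38.32865357] [-6.02194224  7.17271711 52.86183157]
```

View pics/ov.png

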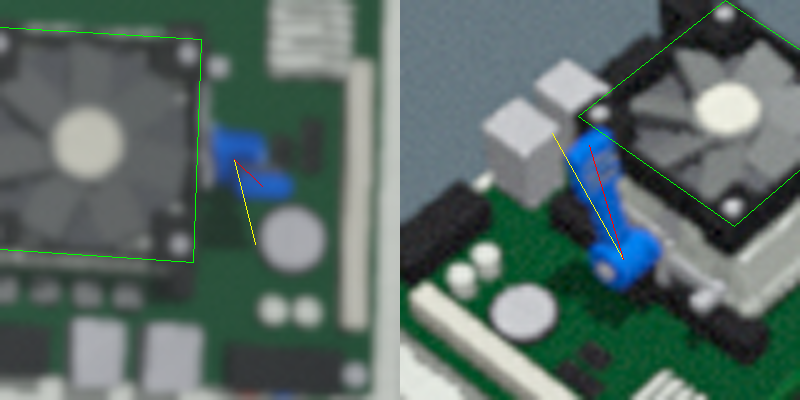

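The lever now stands at about 101° from +x (cam about 0.41 rad), with its tip near (-10, 0, +49) in the pivot frame. Plan: part the jaws to 40% and use one finger centred on y=0, with the tool axes aligned to the board and the other finger well clear. I'll approach from the port side.

Emit:
carry_out(motion=[[[40,0,0,0,0,0,-0.615],[40,0,0,0,0,0,-0.615],[40,-0.674,-0.5,0,0,0,0],[40,-0.674,-0.5,0,0,0,0],[40,-0.674,-0.5,0,0,0,0],[40,-0.674,-0.5,0,0,0,0],[40,-0.674,-0.5,0,0,0,0],[40,-0.674,-0.5,0,0,0,0]]])

```text
time: 0.9
position: [355.6, 459.8, 222.5]
eef_rot: [[-0.996, 0.087, -0.001], [0.087, 0.996, -0.001], [0.0, -0.001, -1.0]]
contact_force: [0.7, 1.2, -0.7]
grip_width: 37.9
```

Emit:
carry_out(motion=[[[40,-0.674,-0.5,0,0,0,0],[40,-0.674,-0.5,0,0,0,0],[40,-0.674,-0.5,0,0,0,0],[40,-0.674,-0.5,0,0,0,0],[40,-0.2,-0.87,0,0,0,0],[40,-0.2,-0.87,0,0,0,0],[40,-0.2,-0.87,0,0,0,0],[40,-0.2,-0.87,0,0,0,0]]])

```text
time: 1.7
position: [504.8, 171.2, 222.6]
eef_rot: [[-0.996, 0.087, -0.001], [0.087, 0.996, -0.0], [0.001, -0.0, -1.0]]
contact_force: [0.2, -0.3, 0.7]
grip_width: 37.0
```

Emit:
carry_out(motion=[[[40,-0.2,-0.87,0,0,0,0],[40,-0.2,-0.87,0,0,0,0],[40,-0.2,-0.87,0,0,0,0],[40,-0.2,-0.87,0,0,0,0],[40,-0.2,-0.87,0,0,0,0],[40,-0.2,-0.87,0,0,0,0],[40,0,0,0,0,0,0],[40,0,0,0,0,0,0]]])

```text
time: 2.5
position: [541.7, -93.4, 222.4]
eef_rot: [[-0.996, 0.09, -0.001], [0.09, 0.996, 0.0], [0.001, 0.0, -1.0]]
contact_force: [0.3, 1.1, -0.2]
grip_width: 36.9
```

```bash
cat >> h.py <<'E'
def rep():
    from bench import sensors
    s=sensors.get_state();p=w2b(s['position'])[0]+[0,0,50]
    print('t',round(s['time'],2),'tcp_b(z over table)',p.round(1),'R_b',(RB.T@s['eef_rot']).round(3).tolist(),'F_b',(np.array(s['contact_force'])@RB).round(2),'w',round(float(s['grip_width']),1))
    return s
E
python3 - <<'E'
from h import *
from bench import imaging
rep()
d=imaging.get_image('wrist');cv2.imwrite('pics/w1.png',d['image'][...,::-1]);np.savez('w1.npz',**d)
d=imaging.get_image('scene');P=cloud(d);p=w2b(P[blue(d)&(d['range_z']>0)]);p=p[(abs(p[:,1])<12)&(np.hypot(p[:,0],p[:,2])<60)&(p[:,2]>20)]
print(len(p))
E
```

```text
t 2.5 tcp_b(z over table) [-51.7  16.6 222.4] R_b [[-1.0, 0.004, -0.001], [0.004, 1.0, 0.0], [0.001, 0.0, -1.0]] F_b [ 0.2   1.13 -0.25] w 36.9
122
```

Emit:
carry_out(motion=[[[40,-0.1,-0.44,0.3,0,0,0],[40,-0.1,-0.44,0.3,0,0,0],[40,0,0,0,0,0,0]]])

```text
time: 2.9
position: [546.8, -138.3, 191.0]
eef_rot: [[-0.996, 0.089, -0.004], [0.089, 0.996, -0.001], [0.004, -0.001, -1.0]]
contact_force: [-0.6, -0.4, -0.6]
grip_width: 37.2
```

Run:
```python
from h import *
from bench import imaging
rep()
d=imaging.get_image('wrist');np.savez('w1.npz',**d);im=d['image'][...,::-1].copy()
f=proj(d,b2w([[-35,17,30],[35,17,30],[35,87,30],[-35,87,30]]));cv2.polylines(im,[f.astype(int)],True,(0,255,0),1)
w=np.radians(101);q=proj(d,b2w([[0,0,0],[50*np.cos(w),0,50*np.sin(w)]])).astype(int);cv2.line(im,tuple(q[0].tolist()),tuple(q[1].tolist()),(0,0,255),1)
cv2.imwrite('pics/w1.png',im)
P=cloud(d);p=w2b(P[blue(d)&(d['range_z']>0)]);p=p[(abs(p[:,1])<15)&(np.hypot(p[:,0],p[:,2])<65)&(p[:,2]>-5)]
t=p[p[:,2]>38];print(len(p),len(t),t.mean(0),t.min(0),t.max(0))
q=w2b(P[(d['range_z']>0)]);q=q[(q[:,2]>26)&(q[:,2]<34)&(q[:,1]>12)];print('fan',len(q),cv2.minAreaRect(q[:,:2].astype(np.float32)),np.median(q[:,2]))
```

```text
t 2.9 tcp_b(z over table) [-42.6 -27.6 191. ] R_b [[-1.0, 0.003, -0.004], [0.003, 1.0, -0.001], [0.004, -0.001, -1.0]] F_b [-0.54 -0.48 -0.64] w 37.2
389 165 [-13.58979443  -3.58959989  48.02520549] [-16.04169439  -8.63003112  39.26174636] [-9.76158547  3.3236736  51.11650915]
fan 3732 ((-5.436500549316406, 51.645233154296875), (73.13282012939453, 65.15084838867188), 87.70760345458984) 29.13000462338085
```

View pics/w1.png

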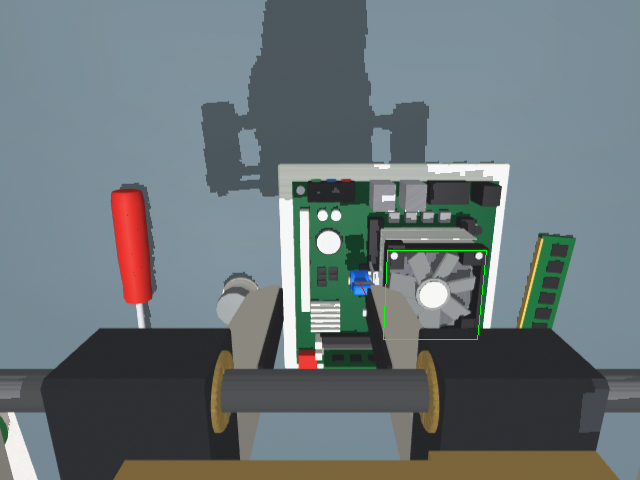

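The wrist view shows the lever tab at (360,282), the right-hand finger in line with it, and the fan's left edge clear at (385,290). Now I'll descend on the port side and move up to contact.

Emit:
carry_out(motion=[[[40,0,0,0.56,0,0,0],[40,0,0,0.56,0,0,0],[40,0,0,0.56,0,0,0],[40,0,0,0,0,0,0],[40,-0.1,0,0,0,0,0],[40,-0.1,0,0,0,0,0],[40,0,0,0,0,0,0]]])

```text
time: 3.65
position: [560.6, -137.4, 110.8]
eef_rot: [[-0.996, 0.086, 0.005], [0.086, 0.996, -0.001], [-0.005, -0.0, -1.0]]
contact_force: [0.5, 0.0, 0.4]
grip_width: 37.1
```

Run:
```python
from h import *
from bench import imaging
rep()
d=imaging.get_image('scene');cv2.imwrite('pics/s2.png',cv2.resize(d['image'][210:330,190:350,::-1],None,fx=5,fy=5,interpolation=cv2.INTER_CUBIC))
```

```text
t 3.65 tcp_b(z over table) [-29.  -25.6 110.8] R_b [[-1.0, -0.0, 0.005], [-0.0, 1.0, -0.0], [-0.005, -0.0, -1.0]] F_b [0.53 0.08 0.43] w 37.1
```

View pics/s2.png

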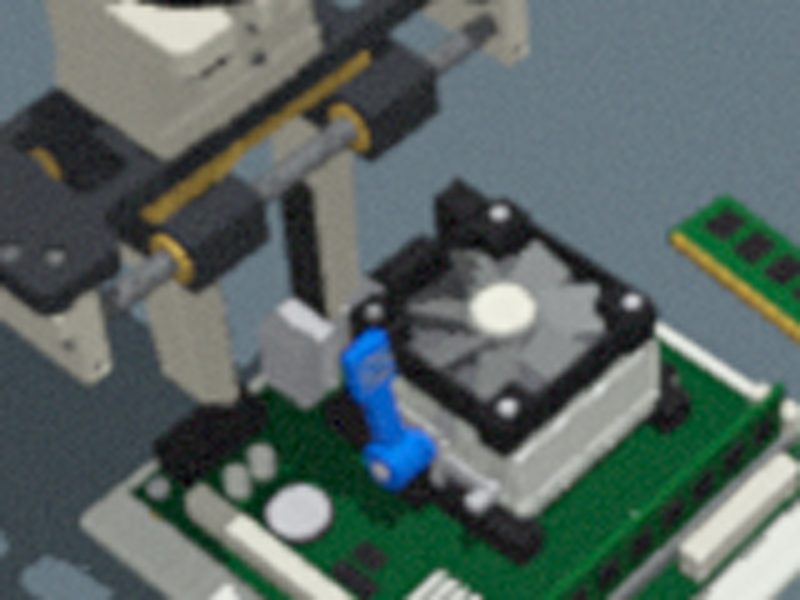

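Run:
```python
from h import *
d=dict(np.load('scene.npz'))
z=110.8-25-50
pts={'inner-x':[-36.5,-7,z],'inner+x':[-21.5,-7,z],'outer+x':[-21.5,11,z],'outer-x':[-36.5,11,z],'fancorner':[-35,17,30],'inner+x,z+60':[-21.5,-7,z+60],'outer+x,z+60':[-21.5,11,z+60]}
for k,p in pts.items(): print(k,((proj(d,b2w(p))[0]-[190,210])*5).round())
```

```text
inner-x [293. 342.]
inner+x [326. 365.]
outer+x [366. 333.]
outer-x [334. 310.]
fancorner [351. 314.]
inner+x,z+60 [311. 238.]
outer+x,z+60 [354. 206.]
```

Run:
```python
from h import *
from bench import imaging
d=imaging.get_image('scene');P=w2b(cloud(d).reshape(-1,3));P=P[(d['range_z']>0).ravel()]
q=P[(P[:,0]>-60)&(P[:,0]<5)&(P[:,1]>-16)&(P[:,1]<16)&(P[:,2]>15)]
for a in range(15,110,8):
    s=q[(q[:,2]>=a)&(q[:,2]<a+8)]
    if len(s):print(a+50,len(s),np.percentile(s[:,0],[5,50,95]).round(),np.percentile(s[:,1],[5,50,95]).round())
```

```text
65 36 [-12.  -3.  -0.] [-5. -2. 16.]
73 37 [-35.  -5.  -2.] [-6.  0. 16.]
81 39 [-13.  -6.  -3.] [-8. -1. 16.]
89 38 [-11.  -7.  -6.] [-9. -4.  5.]
97 44 [-15. -10.  -7.] [-9. -2.  5.]
105 24 [-34. -26. -21.] [-7. -6. -2.]
113 39 [-36. -22. -20.] [-8. -6.  5.]
121 56 [-36. -22. -20.] [-8. -6.  6.]
129 49 [-36. -23. -20.] [-8. -6.  6.]
137 49 [-36. -22. -20.] [-8. -6.  6.]
145 53 [-35. -22. -20.] [-8. -5.  7.]
153 54 [-33. -22. -20.] [-8. -6.  7.]
```

Depth shows the visible finger ending near z=105, while the 25 mm figure puts the tip at 86. A gentle advance will settle which is right, since contact should come at TCP x of about -22.

Emit:
carry_out(motion=[[[40,-0.06,0,0,0,0,0],[40,-0.06,0,0,0,0,0],[40,0,0,0,0,0,0]]])

```text
time: 4.05
position: [564.8, -138.2, 109.1]
eef_rot: [[-0.996, 0.087, 0.001], [0.087, 0.996, -0.0], [-0.001, -0.0, -1.0]]
contact_force: [-0.1, 0.0, -0.0]
grip_width: 37.1
```

Emit:
carry_out(motion=[[[40,-0.06,0,0,0,0,0],[40,-0.06,0,0,0,0,0],[40,0,0,0,0,0,0]]])

```text
time: 4.35
position: [570.7, -138.7, 108.9]
eef_rot: [[-0.996, 0.087, 0.0], [0.087, 0.996, -0.0], [-0.0, -0.0, -1.0]]
contact_force: [0.5, 0.1, -0.2]
grip_width: 37.2
```

Run:
```python
from h import *
from bench import imaging
rep()
d=imaging.get_image('scene');P=w2b(cloud(d).reshape(-1,3));ok=(d['range_z']>0).ravel();b=blue(d).ravel()&ok
p=P[b];p=p[(abs(p[:,1])<12)&(np.hypot(p[:,0],p[:,2])<60)&(p[:,2]>20)];print('phi',np.degrees(np.arctan2(p[:,2],p[:,0])).mean(),len(p))
cv2.imwrite('pics/s3.png',cv2.resize(d['image'][230:310,220:300,::-1],None,fx=7,fy=7,interpolation=cv2.INTER_CUBIC))
```

```text
t 4.35 tcp_b(z over table) [-18.8 -26.  108.9] R_b [[-1.0, 0.0, 0.0], [0.0, 1.0, -0.0], [-0.0, -0.0, -1.0]] F_b [ 0.48  0.13 -0.2 ] w 37.2
phi 100.33209228521332 118
```

View pics/s3.png

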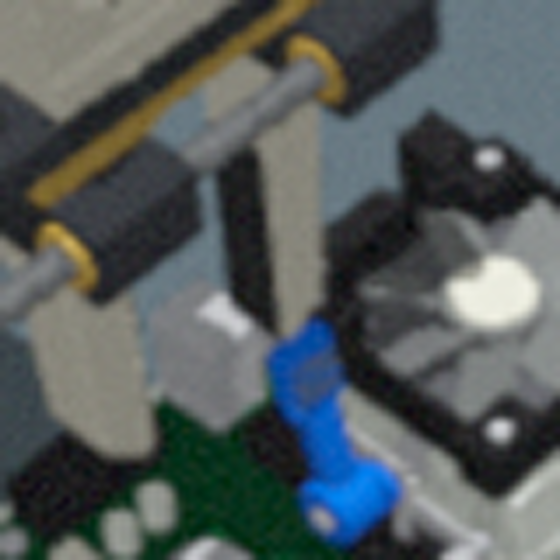

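Run:
```python
from h import *
d=dict(np.load('scene.npz'))
for x in(-26,-11):
  for y in(-44.6,-62):
    print(x,y,[(z,((proj(d,b2w([x,y,z-50]))[0]-[220,230])*7).round().tolist()) for z in(84,94,104)])
for y in(-7.5,10): print(y,[(z,((proj(d,b2w([-11,y,z-50]))[0]-[220,230])*7).round().tolist()) for z in(84,94,104)])
```

```text
-26 -44.6 [(84, [112.0, 463.0]), (94, [107.0, 435.0]), (104, [103.0, 406.0])]
-26 -62 [(84, [54.0, 510.0]), (94, [49.0, 481.0]), (104, [44.0, 453.0])]
-11 -44.6 [(84, [158.0, 498.0]), (94, [154.0, 470.0]), (104, [150.0, 442.0])]
-11 -62 [(84, [100.0, 546.0]), (94, [96.0, 517.0]), (104, [91.0, 489.0])]
-7.5 [(84, [278.0, 401.0]), (94, [275.0, 373.0]), (104, [272.0, 344.0])]
10 [(84, [332.0, 357.0]), (94, [330.0, 329.0]), (104, [327.0, 300.0])]
```

Visually the finger ends only about 11 mm beyond the TCP, and passing at lever-tip height gave no contact. I'll back off, go 16 mm lower and advance again.

Emit:
carry_out(motion=[[[40,0.18,0,0,0,0,0],[40,0.18,0,0,0,0,0],[40,0,0,0.16,0,0,0],[40,0,0,0.16,0,0,0],[40,-0.1,0,0,0,0,0],[40,-0.1,0,0,0,0,0],[40,0,0,0,0,0,0]]])

```text
time: 5.1
position: [563.7, -138.0, 93.0]
eef_rot: [[-0.996, 0.087, 0.002], [0.087, 0.996, -0.0], [-0.002, -0.0, -1.0]]
contact_force: [0.8, 0.6, 0.9]
grip_width: 37.3
```

Emit:
carry_out(motion=[[[40,-0.08,0,0,0,0,0],[40,0,0,0,0,0,0]]])

```text
time: 5.3
position: [565.6, -138.3, 92.9]
eef_rot: [[-0.996, 0.087, -0.002], [0.087, 0.996, 0.0], [0.002, 0.0, -1.0]]
contact_force: [-1.8, 0.2, 0.5]
grip_width: 37.4
```

Emit:
carry_out(motion=[[[40,-0.08,0,0,0,0,0],[40,0,0,0,0,0,0]]])

```text
time: 5.5
position: [569.6, -138.6, 93.0]
eef_rot: [[-0.996, 0.087, -0.002], [0.087, 0.996, 0.0], [0.002, 0.0, -1.0]]
contact_force: [-3.0, 1.1, 2.0]
grip_width: 37.4
```

Contact is found, with about 3 N resisting the push. Now I'll follow the lever's arc.

Emit:
carry_out(motion=[[[40,-0.08,0,-0.02,0,0,0],[40,-0.08,0,-0.02,0,0,0],[40,-0.08,0,-0.02,0,0,0],[40,-0.08,0,-0.01,0,0,0]]])

```text
time: 5.9
position: [585.3, -140.0, 95.7]
eef_rot: [[-0.996, 0.087, -0.003], [0.087, 0.996, 0.0], [0.003, 0.0, -1.0]]
contact_force: [-5.2, 0.4, -2.4]
grip_width: 37.3
```

```bash
cat >> h.py <<'E'
def phi(name='scene'):
    from bench import imaging
    d=imaging.get_image(name);P=w2b(cloud(d).reshape(-1,3));b=blue(d).ravel()&(d['range_z']>0).ravel()
    p=P[b];r=np.hypot(p[:,0],p[:,2]);k=(abs(p[:,1])<13)&(r<62)&(r>22)&(p[:,2]>-4);p=p[k]
    print(name,'phi',np.degrees(np.arctan2(p[:,2],p[:,0])).mean().round(1),len(p),'rmax',r[k].max().round(1));return d
E
python3 - <<'E'
from h import *
rep();phi()
E
```

```text
t 5.9 tcp_b(z over table) [ -4.2 -26.   95.7] R_b [[-1.0, 0.001, -0.003], [0.001, 1.0, 0.0], [0.003, 0.0, -1.0]] F_b [-5.18 -0.02 -2.41] w 37.3
scene phi 77.0 76 rmax 53.4
```

Emit:
carry_out(motion=[[[40,-0.07,0,0.01,0,0,0],[40,-0.07,0,0.02,0,0,0],[40,-0.07,0,0.02,0,0,0],[40,-0.06,0,0.03,0,0,0],[40,-0.06,0,0.03,0,0,0],[40,-0.05,0,0.04,0,0,0]]])

```text
time: 6.55
position: [605.5, -141.7, 89.1]
eef_rot: [[-0.996, 0.087, 0.001], [0.087, 0.996, -0.0], [-0.001, -0.0, -1.0]]
contact_force: [-4.8, 1.3, -0.3]
grip_width: 37.3
```

Run:
```python
from h import *
rep();phi()
```

```text
t 6.55 tcp_b(z over table) [ 16.2 -26.   89.1] R_b [[-1.0, 0.001, 0.001], [0.001, 1.0, -0.0], [-0.001, -0.0, -1.0]] F_b [-4.87  0.84 -0.31] w 37.3
scene phi 52.9 63 rmax 53.9
```

Emit:
carry_out(motion=[[[40,-0.05,0,0.05,0,0,0],[40,-0.05,0,0.06,0,0,0],[40,-0.04,0,0.06,0,0,0],[40,-0.04,0,0.07,0,0,0]]])

```text
time: 7.0
position: [615.9, -142.7, 77.7]
eef_rot: [[-0.996, 0.087, 0.004], [0.087, 0.996, -0.001], [-0.004, -0.0, -1.0]]
contact_force: [-3.0, 1.0, 3.4]
grip_width: 37.2
```

Run:
```python
from h import *
rep();d=phi()
cv2.imwrite('pics/s4.png',cv2.resize(d['image'][230:310,220:300,::-1],None,fx=7,fy=7,interpolation=cv2.INTER_CUBIC))
```

```text
t 7.0 tcp_b(z over table) [ 26.6 -26.1  77.7] R_b [[-1.0, 0.001, 0.004], [0.001, 1.0, -0.0], [-0.004, -0.0, -1.0]] F_b [-3.08  0.7   3.36] w 37.2
scene phi 34.1 77 rmax 52.1
```

View pics/s4.png

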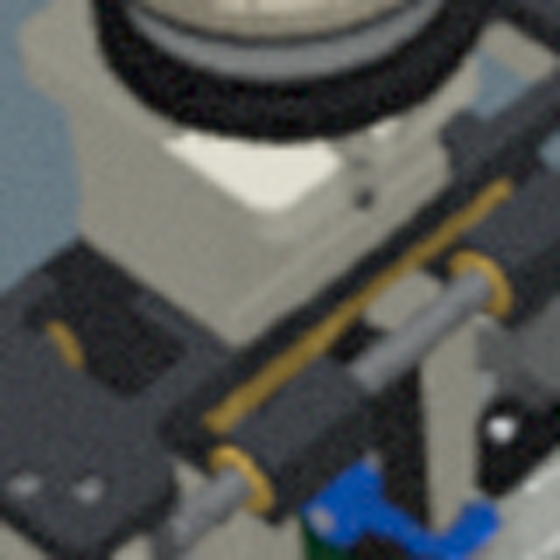

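Emit:
carry_out(motion=[[[40,-0.03,0,0.06,0,0,0],[40,-0.02,0,0.06,0,0,0],[40,-0.01,0,0.06,0,0,0]]])

```text
time: 7.35
position: [619.9, -143.0, 68.9]
eef_rot: [[-0.996, 0.087, 0.006], [0.087, 0.996, -0.001], [-0.007, -0.0, -1.0]]
contact_force: [1.0, 0.5, 4.3]
grip_width: 37.1
```

Run:
```python
from h import *
rep();phi()
```

```text
t 7.35 tcp_b(z over table) [ 30.5 -26.1  68.9] R_b [[-1.0, 0.001, 0.007], [0.001, 1.0, -0.0], [-0.007, -0.0, -1.0]] F_b [0.96 0.6  4.35] w 37.1
scene phi 22.3 75 rmax 51.2
```

Emit:
carry_out(motion=[[[40,0,0,0.05,0,0,0],[40,0,0,0.05,0,0,0],[40,0,0,0,0,0,0]]])

```text
time: 7.7
position: [620.8, -143.1, 64.2]
eef_rot: [[-0.996, 0.087, 0.008], [0.087, 0.996, -0.001], [-0.009, -0.0, -1.0]]
contact_force: [2.1, -0.1, 4.2]
grip_width: 37.6
```

Run:
```python
from h import *
rep();phi()
```

```text
t 7.7 tcp_b(z over table) [ 31.4 -26.1  64.2] R_b [[-1.0, 0.001, 0.009], [0.001, 1.0, -0.0], [-0.009, -0.0, -1.0]] F_b [2.08 0.07 4.25] w 37.6
scene phi 16.2 75 rmax 50.4
```

Emit:
carry_out(motion=[[[40,0,0,0.04,0,0,0],[40,0,0,0.04,0,0,0],[40,0,0,0,0,0,0]]])

```text
time: 8.05
position: [620.8, -143.1, 61.0]
eef_rot: [[-0.996, 0.087, 0.009], [0.087, 0.996, -0.001], [-0.009, -0.0, -1.0]]
contact_force: [2.8, 0.2, 7.8]
grip_width: 37.0
```

Emit:
carry_out(motion=[[[40,0,0,0.03,0,0,0],[40,0,0,0,0,0,0]]])

```text
time: 8.25
position: [620.9, -143.2, 60.7]
eef_rot: [[-0.996, 0.087, 0.009], [0.087, 0.996, -0.001], [-0.009, -0.0, -1.0]]
contact_force: [0.6, 0.6, 13.2]
grip_width: 37.0
```

Run:
```python
from h import *
rep();phi()
```

```text
t 8.25 tcp_b(z over table) [ 31.6 -26.1  60.7] R_b [[-1.0, 0.001, 0.009], [0.001, 1.0, -0.0], [-0.009, -0.0, -1.0]] F_b [ 0.57  0.68 13.23] w 37.0
scene phi 11.8 68 rmax 50.9
```

The motion stopped at z=60.7 with force rising from 4 to 13 N, which looks like the home stop. One more small press to seat it, then lift away.

Emit:
carry_out(motion=[[[40,0,0,0.02,0,0,0],[40,0,0,0,0,0,0]]])

```text
time: 8.5
position: [620.9, -143.1, 60.6]
eef_rot: [[-0.996, 0.087, 0.009], [0.087, 0.996, -0.001], [-0.009, -0.0, -1.0]]
contact_force: [-0.1, 0.6, 17.9]
grip_width: 37.3
```

Emit:
carry_out(motion=[[[40,0,0,-0.1,0,0,0],[40,0,0,-0.4,0,0,0],[40,0,0,-0.7,0,0,0],[40,0,0,-0.9,0,0,0],[40,0,0,-0.5,0,0,0],[40,0.6,-0.6,0,0,0,0],[40,0.6,-0.6,0,0,0,0],[40,0,0,0,0,0,0]]])

```text
time: 9.3
position: [545.3, -203.8, 185.5]
eef_rot: [[-0.995, 0.097, -0.008], [0.097, 0.995, -0.004], [0.008, -0.005, -1.0]]
contact_force: [1.0, -0.7, 0.0]
grip_width: 37.3
```

Run:
```python
from h import *
rep();d=phi();e=phi('top');phi('wrist')
im=[]
for x,(u0,v0) in((d,(225,250)),(e,(375,240))):
    m=cv2.resize(x['image'][v0:v0+80,u0:u0+80,::-1],None,fx=5,fy=5,interpolation=cv2.INTER_CUBIC)
    w=np.radians(5);q=((proj(x,b2w([[0,-8,0],[50*np.cos(w),-8,50*np.sin(w)]]))-[u0,v0]+.5)*5).astype(int);cv2.line(m,tuple(q[0].tolist()),tuple(q[1].tolist()),(0,0,255),1);im.append(m)
cv2.imwrite('pics/end.png',np.hstack(im))
P=w2b(cloud(d)[blue(d)&(d['range_z']>0)]);P=P[(abs(P[:,1])<12)&(P[:,0]>30)&(P[:,0]<55)&(abs(P[:,2])<30)]
print('tab top z rel pin: ',np.percentile(P[:,2],[10,50,90]),'x',np.percentile(P[:,0],[5,50,95]))
# bystanders: compare before/after images
for n,x in(('top',e),('scene',d)):
    o=np.load(n+'.npz')['image'];df=(np.abs(o.astype(int)-x['image']).max(2)>60).astype(np.uint8);k,l,st,c=cv2.connectedComponentsWithStats(df);print(n,[s[:5].tolist() for s in st[1:] if s[4]>15])
```

```text
t 9.3 tcp_b(z over table) [-38.5 -93.  185.5] R_b [[-1.0, 0.011, -0.008], [0.011, 1.0, -0.005], [0.008, -0.005, -1.0]] F_b [ 1.01 -0.58  0.02] w 37.3
scene phi 12.7 121 rmax 51.1
top phi 10.6 108 rmax 50.0
wrist phi 11.8 353 rmax 44.4
tab top z rel pin:  [ 3.19916941  8.17638034 10.18340427] x [30.94964365 40.53465669 49.09464993]
top [[552, 214, 88, 215, 8718], [419, 240, 10, 27, 210], [526, 257, 50, 75, 1272], [423, 274, 10, 6, 41], [492, 277, 32, 48, 803], [447, 306, 8, 20, 107], [420, 322, 14, 3, 24], [425, 468, 47, 12, 527]]
scene [[22, 0, 28, 22, 409], [62, 0, 37, 14, 145], [68, 0, 240, 264, 23876], [38, 19, 40, 19, 204], [21, 33, 17, 29, 56], [60, 35, 13, 6, 22], [96, 35, 11, 14, 68], [75, 36, 14, 7, 53], [48, 42, 34, 44, 226], [84, 45, 19, 40, 136], [24, 55, 11, 20, 41], [118, 114, 19, 22, 238], [200, 230, 12, 33, 187], [258, 275, 12, 22, 159], [272, 302, 23, 18, 191], [207, 309, 18, 14, 119], [151, 363, 8, 3, 19]]
```

View pics/end.png

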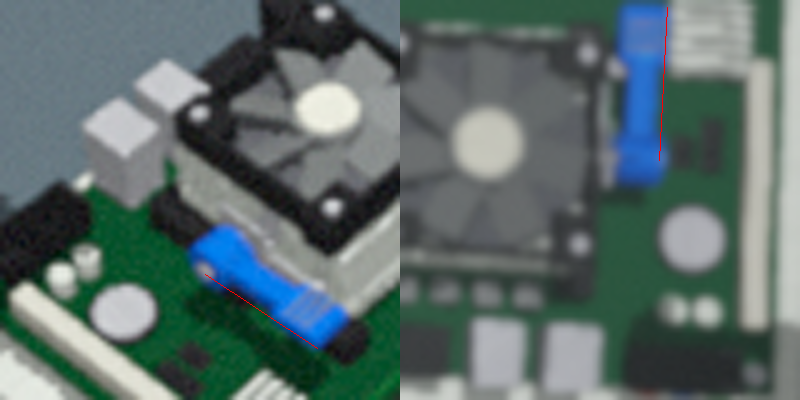

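The lever lies flat towards the memory side. Its measured top surface (10–12° to the pin) fits the 5° home stop plus half its thickness. In the scene view the jar, screwdriver, bottle and module areas show no displacement, so I'll hand in.

```bash
python3 -c "
from bench import ticket;print(ticket.close_job())"
```

```text
the job is handed in; nothing more can be done
None
```

The cam lever is pushed over to the memory side and down to its home stop. The job is handed in at about 9.5 s of the 32 s allowed.

**What I did:** I used one finger of the part-open gripper, starting from the rear-port side. The lever began at about 0.41 rad rather than at its open stop. It took about 3–6 N along the arc. At the end it would go no further while the force rose to 18 N, below the 30 N limit. I then lifted the finger clear.

**Last checks:**
- **Lever position:** The three cameras put the blue top surface at 10.6–12.7° to the pin. About 10° is expected at home, since half the lever's thickness adds to the 5° stop. The firm stop under force agrees.
- **Contact:** The force after the lift was about 1 N, which is sensor noise, and the finger was well clear of the lever.
- **Bystanders:** Comparing the first and last scene pictures showed no movement of the loose items. In the top view the arm and its shadow changed part of the screwdriver's area, so that view could not confirm the screwdriver.

**One disagreement:** the finger seemed to end about 11 mm or less ahead of the TCP, not 25 mm. My first advance passed at the lever's tip height without touching it. I backed off, went 16 mm lower and relied on force and camera readings from there.

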